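# Seat a plug in a glass tube with the bench plunger press

## Robot

A 6-joint arm with a two-finger parallel gripper is mounted at the origin on a cart in front of the work surface, level with it; the furniture and walls round the work are solid. World frame = base frame: x ahead of the robot, y to its left, z up, the work surface at z = 0. Lengths are in m, angles in rad, forces in N, time in s.
With the tool pointing down it reaches from about 0.325 to 0.775 m from the base axis. Payload 5.5 kg.
Tool frame: the origin (TCP) lies on the centre line of the jaws, within the pads' length; the fingertips stand 8 mm ahead of it and the grasp point (between the pads) lies 11 mm behind it; z points along the fingers, y is the line along which they close (so a half turn about z gives the same grasp; the last joint's range is limited). The gripper opens to 85 mm and grips with 20 to 120 N. Pads are 22 mm wide; open, the fingers measure 114 mm over their backs; the gripper's body (76 mm by 85 mm) begins 54 mm behind the grasp point. The pads swing forward as they close: fully open they stand 13 mm farther back than shut.
Start: joints at [-1.331, 0.091, 1.231, -0, 1.82, -0.057], TCP at [0.175, -0.574, 0.239] pointing down, gripper open.
Joint ranges: [-2.87, 2.87], [-0.86, 2.18], [0.17, 2.46], [-1.51, 4.65], [0.06, 2.69], [-2.65, 2.65]. Speed limits (rad/s): [2.57, 2.57, 3.01, 3.14, 3.14, 3.14].

## Interface

Orientations are given as a unit quaternion [w, x, y, z].
In Python, from station import r, fingers, eyes, look_for, monitor gives the robot as it stands. Calls block until the motion is done:
- r.move_pose(position, orientation): joint-space move of the TCP to a pose.
- r.movel(position, vel=0.15, ori=None, guard=None): straight line of the TCP; ori=None keeps the orientation; vel is the mean speed in m/s. With guard (N) it stops when the force on the tool has changed by that much, and returns True; else False.
- r.move_joints(angles): joint-space move.
- fingers.gripper_open() and fingers.clamp(grasp_force=None): open the fingers fully, or close them until they stop; grasp_force is the grip in N (None keeps the last).
- r.dwell(seconds).
- r.solve_ik(position, orientation): joint angles nearest the present ones, or None.
- eyes.snapshot(name): name is "scene" or "top" or "wrist"; returns a dict with "pixels" (480x640x3 uint8, red, green, blue), "intrinsics" (3x3 intrinsics, pixels), "k1" (the pictures are not rectified: a ray, as slopes to the right and down, at radius r is drawn at 1 + k1 r^2 times it, then the intrinsics apply), "T" (4x4, takes a point from camera to world coordinates). Camera axes: x right, y up, looking along -z (the intrinsics and any distortion apply to the point x, -y, -z); pixel columns grow to the right and rows downward; lengths in m; the calibration is good to about 2 mm. A picture is of the moment at which its call begins. There is no depth.
A pose or a line that the arm cannot do raises r.MotionError and nothing moves.
- r.job_done(): hands the job in; it is judged then, once.
Trained networks look in the newest picture that a camera, given by its name, has taken for a name from the list of things; names that differ only in an ending like _2 or _b are one class to them, and where a whole thing is asked for, a point or a joint stands for the part that bears it (a point fixed in the world has none). Each returns a list of dicts, best first, with "conf" (0 to 1); they miss things now and then, are a little off and sometimes report something else, mostly with a low value. They report only what shows in the picture. A call takes as long as a camera call.
- look_for(camera, name): "xyz" ([x, y, z] in m, in world coordinates, good to about 4 mm: the middle of the surface that is visible of it).
Readings, each from a call of its own:
- monitor.read_clock(): time.
- monitor.read_joint_pos(): joint angles.
- monitor.read_dq(): joint speeds.
- monitor.read_joint_torque(): joint torques, N m.
- monitor.read_position(): TCP position.
- monitor.read_orientation(): TCP orientation.
- monitor.read_ft_force(): force on the tool from outside, world axes, zero at the start.
- monitor.read_torque(): the same for the moment, N m.
- monitor.read_width(): opening from 0.0 (shut) to 1.0 (fully open).
- monitor.read_finger_force(): force on a finger pad.
Only numpy, scipy, OpenCV 4.12 (cv2) and the standard library are available. Lean on these libraries where they do the work, as an engineer would, in place of code of your own. Each camera call takes 0.05 s, during which the arm holds its last target. There are 200 camera calls.

## Task

Stand the open glass tube, which has a rubber plug started in its mouth, fully down in the round nest of the press's carriage, then slide the carriage fully home under the plunger. Press the plunger down until it bottoms on its stop collar, hold it firmly there (about 20 N) for a moment without ramming it (never over 30 N), then let it spring all the way back up, leaving the carriage home with the tube seated in it. Do not disturb the two capped vials.

Things in the scene. Friction and masses are not known exactly. Their poses are not given: they have to be found in the camera images.
- press: The bench press, fixed to the worktop: dark steel base plate 255 x 100 x 10 mm (x -190 to +65 mm), white column behind and a white head (50 mm wide, underside 98 mm, top 124 mm high, x -22 to +61 mm) over the carriage rails. Origin on the worktop straight below the plunger's axis; x points from the loading end (front, towards the robot) to the column, y to the left, z up.
- tube: Loose clear glass tube standing upright, 26 mm outside diameter, 60 mm high, bore 18 mm, closed below, with a dark rubber plug started in its open top (a small black stopper; the vials have wider white caps). Origin at the centre of its underside, z up the tube. 0.07 kg or so.
- plug (a joint): How far the rubber plug has been pushed down its tube, m: at 0 its top stands 4 mm above the glass rim, at 0.004 it is level with the rim. It starts at 0 to 0.003, moves stiffly (3 N) and stays where it is left. Only the plunger's 9 mm rod fits into the bore.
- plug_top (a point): Centre of the plug's top face (17 mm diameter).
- carriage (a joint): How far the carriage has slid in from its loading position towards the column, m: 0 is the loading position (nest clear in front of the head), 0.080 is fully home (nest under the plunger, against a solid stop). Slides along the press's +x with 3 N friction and stays where it is left.
- nest (a point): Centre of the floor of the carriage's nest: a round blind hole 29 mm across and 16 mm deep in an aluminium block 56 x 56 mm whose top is 16 mm above this point (34.5 mm above the worktop). Moves with the carriage.
- push_plate (a point): Centre of the front face of the carriage's upright black push plate: 12 mm thick (x), 40 mm wide (y), 40 mm high, from 12.5 to 52.5 mm above the worktop, joined to the nest block by a low bar; this face is 96 mm in front of the nest's axis. Push it along the press's +x to send the carriage home; it also can be pinched from above.
- plunger (a joint): How far the plunger is pressed down, m; 0 is fully up. A spring pushes it up: 2 N at the start, about 11 N (with the plug's resistance) just before the stop. The rigid stop collar is reset each time: the plunger bottoms somewhere between 0.011 and 0.029, to be found by feel as a sudden rise of force. Over 14 N, held still, it is surely on the stop; over 30 N damages it.
- knob_top (a point): Centre of the flat top of the plunger's black knob, 36 mm diameter, 14 mm thick, 177 mm above the worktop when up; on the vertical axis through the press's origin. The rod below it ends 86 mm above the worktop when up. Below the knob, round the plunger on the head, sits the stop collar: knurled steel, 32 mm across, with a thin rubber washer.
- vial_2: Loose capped sample vial, 27 mm diameter, 58 mm high, upright. Leave it alone. Origin at the centre of its underside.
- vial_4: Loose capped sample vial like the other, 27 mm diameter, 58 mm high, upright. Leave it alone. Origin at the centre of its underside.

How it is judged:
By the outcome, as a careful person would: the job done as asked, in the order asked, and still so for the second after the job is handed in, with the robot touching nothing.
It also fails if it takes over 67 s, if anything falls off the work surface, if the arm or the gripper's body presses on something with over 40 N, if the wrist force passes 120 N, or if a joint passes its speed limit or range.

## Working session

There is one attempt and no reset: what is moved stays moved. The work goes in short steps, each a Python script; the robot and the scene stay as the last script left them, time stands still between calls to the robot, and variables do not carry over. Pictures are saved under pics/ and viewed, at most 13 in all, crops included, and the job is handed in when it is done.

```bash
ls; mkdir -p pics; python3 - <<'E'
from station import r, fingers, eyes, look_for, monitor
import cv2, numpy as np
for c in ["scene","top"]:
    s=eyes.snapshot(c); cv2.imwrite(f"pics/{c}0.png",s["pixels"][:,:,::-1])
    print(c,s["k1"],s["intrinsics"].tolist() if hasattr(s["intrinsics"],'tolist') else s["intrinsics"],np.round(s["T"],3).tolist())
    for n in ["press","tube","plug_top","nest","push_plate","knob_top","vial_2","carriage","plunger"]:
        try: print(n,[(np.round(d["xyz"],3).tolist(),round(d["conf"],2)) for d in look_for(c,n)][:3])
        except Exception as e: print(n,e)
print(monitor.read_clock(),monitor.read_orientation())
E
```

```text
pics
scene -0.0693224436932687 [[536.4559321786049, 0.0, 320.49010138780517], [0.0, 536.4559321786049, 232.08010041425055], [0.0, 0.0, 1.0]] [[0.83, 0.35, -0.435, 0.171], [-0.558, 0.518, -0.648, -0.729], [-0.002, 0.78, 0.625, 0.671], [0.0, 0.0, 0.0, 1.0]]
press [([0.609, -0.068, 0.019], 0.92), ([0.422, -0.335, 0.042], 0.35)]
tube [([0.424, -0.334, 0.041], 0.98)]
plug_top [([0.427, -0.327, 0.063], 0.47)]
nest [([0.533, -0.083, 0.024], 0.81)]
push_plate [([0.538, -0.084, 0.028], 0.93)]
knob_top [([0.625, -0.054, 0.174], 0.84)]
vial_2 [([0.533, -0.385, 0.035], 0.79)]
carriage [([0.535, -0.086, 0.025], 0.81), ([0.428, -0.326, 0.067], 0.7)]
plunger [([0.622, -0.053, 0.179], 0.61)]
top -0.0931115741945441 [[494.38902852242046, 0.0, 321.98966758746394], [0.0, 494.38902852242046, 238.4862841753598], [0.0, 0.0, 1.0]] [[-0.004, 0.987, -0.158, 0.398], [-1.0, -0.003, 0.007, -0.176], [0.006, 0.158, 0.987, 1.131], [0.0, 0.0, 0.0, 1.0]]
press [([0.565, -0.063, 0.008], 0.58)]
tube [([0.425, -0.318, 0.058], 0.64)]
plug_top [([0.432, -0.319, 0.061], 0.41), ([0.628, -0.05, 0.175], 0.39)]
nest [([0.534, -0.071, 0.036], 0.93)]
push_plate [([0.54, -0.073, 0.035], 0.85)]
knob_top [([0.626, -0.05, 0.176], 0.59)]
vial_2 [([0.534, -0.367, 0.053], 0.71), ([0.534, -0.07, 0.036], 0.65)]
carriage [([0.536, -0.073, 0.034], 0.98)]
plunger [([0.624, -0.048, 0.174], 0.73)]
1.0 [ 1.19618725e-05  9.89008386e-01  1.47859436e-01 -7.70449622e-06]
```

View pics/scene0.png

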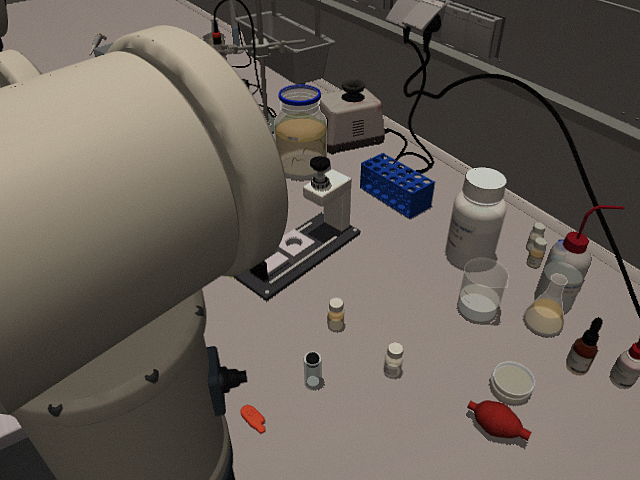

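View pics/top0.png

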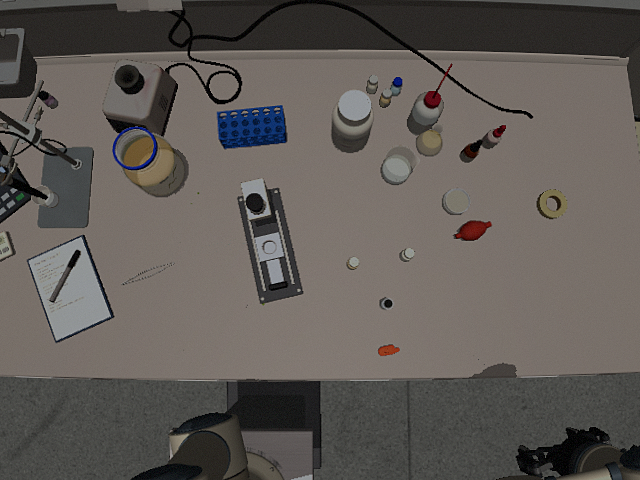

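The scene view shows the tube with its black plug at about (313,357), the vials at (336,313) and (394,360), the press at about (295,240) and its knob at (320,163). The top view shows the plug at (387,303), the vials at (353,263) and (408,254), the knob at (255,203) and the nest at (269,247). The network's tube and knob positions agree with both pictures.

```bash
cat > h.py <<'E'
from station import r, fingers, eyes, look_for, monitor
import cv2, numpy as np
def snap(c,name=None):
    s=eyes.snapshot(c)
    if name: cv2.imwrite(f"pics/{name}.png",s["pixels"][:,:,::-1])
    return {k:(np.array(v,float) if k!="pixels" else v) for k,v in s.items()}
def D(s): return np.array([float(s["k1"]),0,0,0.])
def ray(s,uv):
    x,y=cv2.undistortPoints(np.array([[uv]],float),s["intrinsics"],D(s)).ravel()
    d=s["T"][:3,:3]@np.array([x,-y,-1]); return s["T"][:3,3],d/np.linalg.norm(d)
def at_z(s,uv,z):
    o,d=ray(s,uv); return o+d*(z-o[2])/d[2]
def tri(views):
    A=np.zeros((3,3));b=np.zeros(3); R=[ray(*v) for v in views]
    for o,d in R:
        P=np.eye(3)-np.outer(d,d);A+=P;b+=P@o
    p=np.linalg.solve(A,b)
    return p,[np.linalg.norm(np.cross(p-o,d)) for o,d in R]
def proj(s,p):
    c=s["T"][:3,:3].T@(np.array(p,float)-s["T"][:3,3]); x=np.array([[[c[0]/-c[2],-c[1]/-c[2],1.]]])
    return cv2.projectPoints(x,np.zeros(3),np.zeros(3),s["intrinsics"],D(s))[0].ravel()
def q(phi): return [0,float(np.cos(phi/2)),float(np.sin(phi/2)),0]
E
python3 - <<'E'
from h import *
a,b=snap("scene"),snap("top")
for n,u,v in [("plug",(312.5,357),(387,303)),("knob",(319,162),(255,203)),("vialA",(336,301),(353,262)),("vialB",(395,348),(408,254))]:
    print(n,*[np.round(x,4) for x in tri([(a,u),(b,v)])])
f,g=at_z(b,(281,297),.01),at_z(b,(259,187),.01)
for uv in [(262,304),(302,293),(238,197),(278,187)]: print("base corner",uv,at_z(b,uv,.01).round(3))
print("nest",at_z(b,(269,247),.0345).round(4))
s=snap("wrist"); print(s["T"].round(3).tolist(), s["intrinsics"][0,0])
th=0.18
for p in ([.425,-.325,.25],[.54,-.07,.25],[.626,-.05,.2],[.425,-.1,.1],[.425,-.325,.05]): 
  for k in (0,np.pi,-np.pi):
    j=r.solve_ik(p,q(th+k)); print(p,k,None if j is None else np.round(j,2))
E
```

```text
plug [ 0.4283 -0.3229  0.0591] [0.0007 0.0007]
knob [ 0.6227 -0.0499  0.1758] [0.0006 0.0006]
vialA [ 0.5185 -0.2511  0.0585] [0.0017 0.0017]
vialB [ 0.5364 -0.3732  0.0552] [0.0022 0.0022]
base corner (262, 304) [ 0.428 -0.047  0.01 ]
base corner (302, 293) [ 0.452 -0.137  0.01 ]
base corner (238, 197) [0.676 0.012 0.01 ]
base corner (278, 187) [ 0.699 -0.081  0.01 ]
nest [ 0.5542 -0.0642  0.0345]
[[0.291, 0.918, 0.27, 0.244], [-0.957, 0.28, 0.082, -0.552], [-0.0, -0.282, 0.959, 0.375], [0.0, 0.0, 0.0, 1.0]] 358.83887831631574
[0.425, -0.325, 0.25] 0 [-0.72 -0.08  1.38 -0.    1.84  0.67]
[0.425, -0.325, 0.25] 3.141592653589793 [-0.72 -0.08  1.38 -0.    1.84 -2.47]
[0.425, -0.325, 0.25] -3.141592653589793 [-0.72 -0.08  1.38 -0.    1.84 -2.47]
[0.54, -0.07, 0.25] 0 [-0.19 -0.06  1.36 -0.    1.84  1.2 ]
[0.54, -0.07, 0.25] 3.141592653589793 [-0.19 -0.06  1.36 -0.    1.84 -1.94]
[0.54, -0.07, 0.25] -3.141592653589793 [-0.19 -0.06  1.36 -0.    1.84 -1.94]
[0.626, -0.05, 0.2] 0 [-0.13  0.16  1.22 -0.    1.76  1.26]
[0.626, -0.05, 0.2] 3.141592653589793 [-0.13  0.16  1.22 -0.    1.76 -1.88]
[0.626, -0.05, 0.2] -3.141592653589793 [-0.13  0.16  1.22 -0.    1.76 -1.88]
[0.425, -0.1, 0.1] 0 [-0.31 -0.35  1.88 -0.    1.61  1.08]
[0.425, -0.1, 0.1] 3.141592653589793 [-0.31 -0.35  1.88 -0.    1.61 -2.06]
[0.425, -0.1, 0.1] -3.141592653589793 [-0.31 -0.35  1.88 -0.    1.61 -2.06]
[0.425, -0.325, 0.05] 0 [-0.72 -0.04  1.7  -0.    1.48  0.67]
[0.425, -0.325, 0.05] 3.141592653589793 [-0.72 -0.04  1.7  -0.    1.48 -2.47]
[0.425, -0.325, 0.05] -3.141592653589793 [-0.72 -0.04  1.7  -0.    1.48 -2.47]
```

```bash
python3 - <<'E'
from h import *
th=0.23
ims=[]
V=[("w1",[.428,-.323,.20]),("w2",[.40,-.35,.26]),("w3",[.47,-.085,.24]),("w4",[.55,-.05,.30])]
for n,p in V:
    r.move_pose(p,q(th)); s=snap("wrist",n); ims.append(s["pixels"]); np.savez(f"{n}.npz",**s)
    for k in (["tube","plug_top"] if n in("w1","w2") else ["nest","push_plate","knob_top"]):
        print(n,k,[(np.round(d["xyz"],4).tolist(),round(d["conf"],2)) for d in look_for("wrist",k)][:2])
m=np.vstack([np.hstack(ims[:2]),np.hstack(ims[2:])])
for i in range(0,2): cv2.imwrite(f"pics/m{i}.png",cv2.resize(np.hstack(ims[2*i:2*i+2]),(800,300))[:,:,::-1])
print(monitor.read_clock(),monitor.read_ft_force(),monitor.read_position())
E
```

```text
w1 tube [([0.4318, -0.3229, 0.0584], 0.61)]
w1 plug_top [([0.4262, -0.3239, 0.0638], 0.74)]
w2 tube [([0.4289, -0.3229, 0.0607], 0.79)]
w2 plug_top [([0.4267, -0.3265, 0.0632], 0.51)]
w3 nest [([0.5378, -0.072, 0.0323], 0.97)]
w3 push_plate [([0.5377, -0.068, 0.033], 0.77)]
w3 knob_top [([0.4284, -0.3221, 0.0641], 0.58)]
w4 nest [([0.5363, -0.0726, 0.0351], 0.86), ([0.6259, -0.045, 0.1801], 0.58)]
w4 push_plate [([0.5375, -0.0692, 0.0305], 0.77)]
w4 knob_top [([0.6239, -0.0495, 0.1813], 0.71)]
5.15 [0.27722352 0.50962713 0.51063205] [ 0.54914808 -0.05066125  0.29928545]
```

View pics/w1.png

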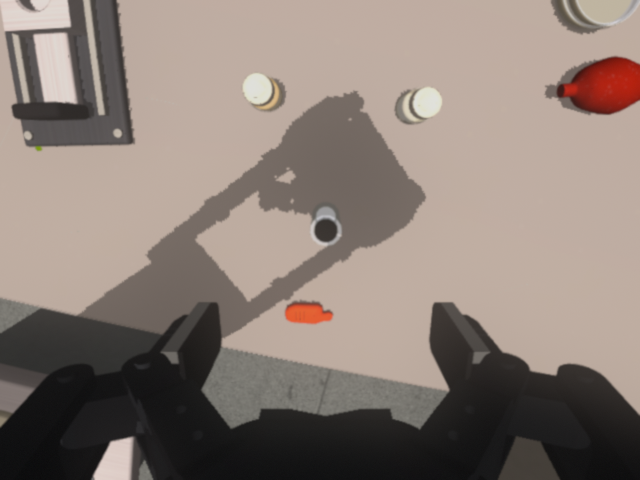

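View pics/w3.png

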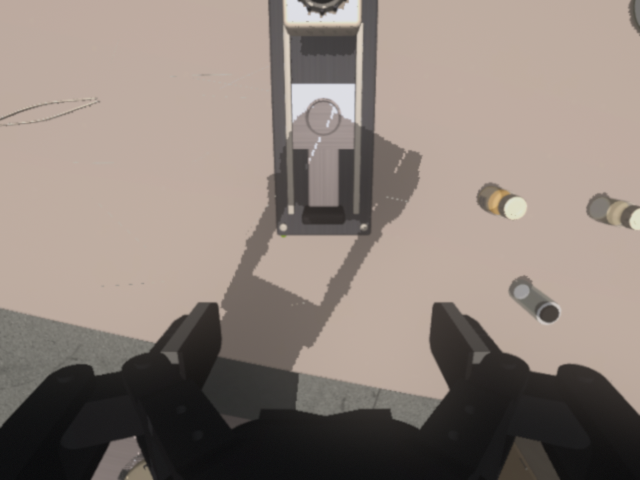

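View pics/w4.png

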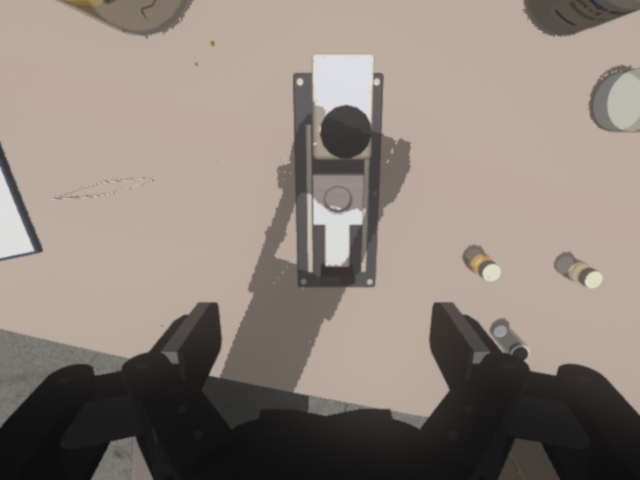

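View pics/w2.png

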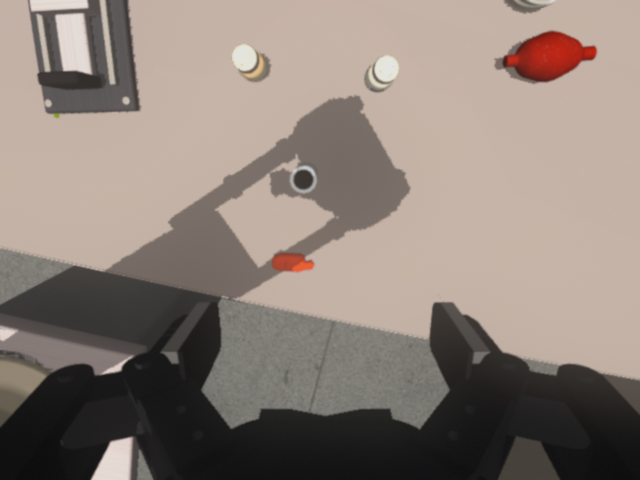

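The wrist views show the plug at (326,230) in w1 and (303,179) in w2. The nest is at (324,117) in w3 and (338,198) in w4, and the knob is at (346,131) in w4. The vials stand well clear of the tube. I'll refine these pixels and triangulate.

```bash
python3 - <<'E'
from h import *
S={n:dict(np.load(n+".npz")) for n in("w1","w2","w3","w4")}
def dark(n,uv,w,t=70):
    g=cv2.cvtColor(S[n]["pixels"],cv2.COLOR_RGB2GRAY); u,v=uv; c=g[v-w:v+w,u-w:u+w]
    k,l,st,ce=cv2.connectedComponentsWithStats((c<t).astype(np.uint8)); 
    i=l[w,w]; return (ce[i]+[u-w,v-w]), st[i]
def ring(n,uv,w):
    g=cv2.cvtColor(S[n]["pixels"],cv2.COLOR_RGB2GRAY); u,v=uv; c=cv2.resize(g[v-w:v+w,u-w:u+w],None,fx=4,fy=4,interpolation=cv2.INTER_CUBIC)
    h=cv2.HoughCircles(c,cv2.HOUGH_GRADIENT_ALT,1.5,20,param1=150,param2=.6,minRadius=35,maxRadius=85)
    return [] if h is None else [((x+.5)/4-.5+u-w,(y+.5)/4-.5+v-w,rr/4) for x,y,rr in h.reshape(-1,h.shape[-1])[:,:3][:4]]
p1,a1=dark("w1",(326,230),20,60);p2,a2=dark("w2",(303,179),20,60)
print(p1,a1,p2,a2,tri([(S["w1"],p1),(S["w2"],p2)]))
print("outer",ring("w1",(326,230),24),ring("w2",(303,179),24))
k4,a=dark("w4",(346,131),40,60);print("knob",k4,a)
for n,uv in(("w3",(324,117)),("w4",(338,198))): print(n,ring(n,uv,28))
print("nest tri",tri([(S["w3"],(324,117)),(S["w4"],(338,198))]))
print("knob@.177",at_z(S["w4"],k4,.177))
n3,n4=at_z(S["w3"],(324,117),.0345),at_z(S["w4"],(338,198),.0345);print(n3,n4)
sc=[at_z(S["w3"],u,.01) for u in((283,228),(364,228))]; sc+=[at_z(S["w4"],u,.01) for u in((304,282),(371,282),(299,81),(378,80))]
for x in sc: print(x.round(4))
big=[cv2.resize(S[n]["pixels"][v-50:v+50,u-50:u+50],(400,400),interpolation=cv2.INTER_CUBIC) for n,(u,v) in(("w3",(324,117)),("w4",(338,198)))]
cv2.imwrite("pics/nest.png",np.hstack(big)[:,:,::-1])
E
```

```text
[325.43653251 229.83281734] [ 10  10  20  21 323] [303.10648148 179.02314815] [ 12  12  17  17 216] (array([ 0.42789664, -0.32280284,  0.059563  ]), [np.float64(8.319809109776343e-05), np.float64(8.319809109771208e-05)])
outer [(np.float32(325.25), np.float32(229.25), np.float32(11.635111)), (np.float32(325.25), np.float32(229.25), np.float32(15.607932)), (np.float32(324.875), np.float32(216.125), np.float32(9.728549))] [(np.float32(303.0), np.float32(179.375), np.float32(13.613522)), (np.float32(303.0), np.float32(179.375), np.float32(9.817218))]
knob [343.20997586 138.87771521] [  16   29   49   38 1243]
w3 [(np.float32(323.0), np.float32(116.75), np.float32(18.323158)), (np.float32(323.0), np.float32(116.75), np.float32(15.177649))]
w4 []
nest tri (array([ 0.55656034, -0.06300236,  0.02314332]), [np.float64(0.00012494596633934476), np.float64(0.00012494596633922257)])
knob@.177 [ 0.62120043 -0.04543967  0.177     ]
[ 0.55605714 -0.06327613  0.0345    ] [ 0.55825894 -0.06206     0.0345    ]
[ 0.4396 -0.046   0.01  ]
[ 0.4589 -0.1288  0.01  ]
[ 0.4397 -0.0471  0.01  ]
[ 0.4591 -0.1305  0.01  ]
[0.6711 0.0086 0.01  ]
[ 0.692  -0.0758  0.01  ]
```

View pics/nest.png

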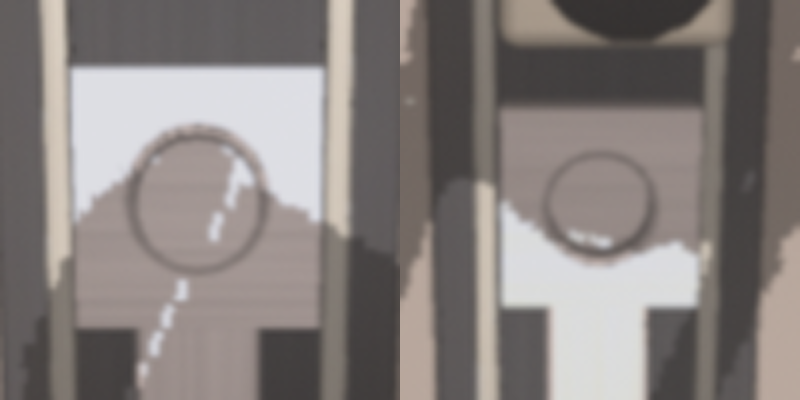

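```bash
python3 - <<'E'
from h import *
S={n:dict(np.load(n+".npz")) for n in("w1","w2","w3","w4")}
n3,n4=(322.75,116),(337.75,199)
print("nest",tri([(S["w3"],n3),(S["w4"],n4)]),at_z(S["w3"],n3,.0345),at_z(S["w4"],n4,.0345))
print("rim",at_z(S["w1"],(325.25,229.25),.06),at_z(S["w2"],(303,179.4),.06))
print("knob",at_z(S["w4"],(345.5,131.5),.177))
b=snap("top");a=snap("scene")
print("knob3",tri([(a,(319,162)),(b,(255,203)),(S["w4"],(345.5,131.5))]))
big=[cv2.resize(S[n]["pixels"][v-45:v+45,u-45:u+45],(400,400),interpolation=cv2.INTER_CUBIC) for n,(u,v) in(("w3",(324,210)),("w4",(338,270)))]
cv2.imwrite("pics/plate.png",np.hstack(big)[:,:,::-1])
E
```

```text
nest (array([ 0.55677753, -0.06206544,  0.03279541]), [np.float64(0.0001228404586947607), np.float64(0.0001228404586946889)]) [ 0.55664242 -0.06198324  0.0345    ] [ 0.55709398 -0.06205384  0.0345    ]
rim [ 0.42838743 -0.32245776  0.06      ] [ 0.42763424 -0.32286086  0.06      ]
knob [ 0.62635141 -0.0457987   0.177     ]
knob3 (array([ 0.62490871, -0.04744256,  0.17297058]), [np.float64(0.0008467455196018849), np.float64(0.002657672108580206), np.float64(0.002112330499382332)])
```

View pics/plate.png

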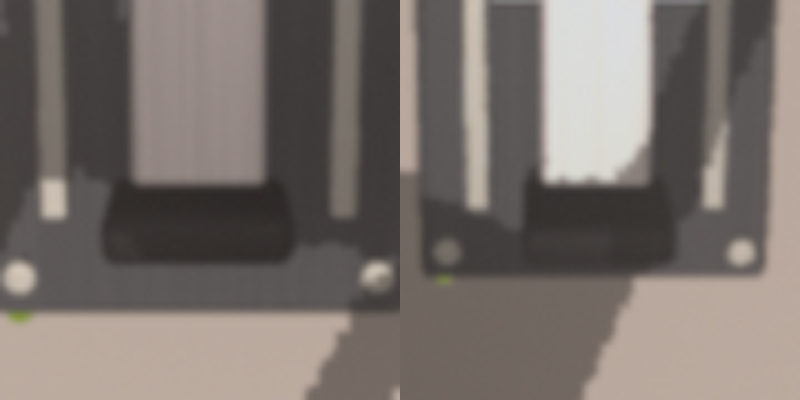

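The nest triangulates to (0.557,-0.062) at z 0.033, and the text implies 0.0345. It lies 70 mm from the knob axis, so the carriage starts about 10 mm in. The plate crop shows the push plate squarely at the front of the carriage. I'll grasp with the camera side away from the head.

```bash
cat >> h.py <<'E'
TH=0.231; Q=q(TH+np.pi)
ex=np.array([np.cos(TH),np.sin(TH),0]); ey=np.array([-np.sin(TH),np.cos(TH),0])
TUBE=np.array([.428,-.3227,0]); NEST=np.array([.5568,-.062,0]); AX=np.array([.6255,-.0465,0])
def P(o,x=0,y=0,z=0): return (o+x*ex+y*ey+[0,0,z]).tolist()
E
python3 - <<'E'
from h import *
r.move_pose(P(TUBE,z=.16),Q)
print(monitor.read_joint_pos())
f0=monitor.read_ft_force()
print(r.movel(P(TUBE,z=.042),vel=.1,guard=6), monitor.read_position())
fingers.clamp(grasp_force=30)
print(monitor.read_width(),monitor.read_finger_force(),monitor.read_ft_force())
r.movel(P(TUBE,z=.16),vel=.12)
print(monitor.read_width(),monitor.read_ft_force(),f0)
r.movel(P(NEST,z=.15),vel=.2)
r.movel(P(NEST,z=.085),vel=.1)
s=snap("wrist","w5"); np.savez("w5.npz",**s); snap("scene","s5")
print(monitor.read_position(),monitor.read_ft_force(),monitor.read_clock())
E
```

```text
[-7.09209525e-01 -8.27198456e-02  1.54479204e+00  6.61999395e-05
  1.67937922e+00 -2.51103013e+00]
False [ 0.4284496  -0.32308798  0.04296684]
0.28458085202123906 32.90668261106475 [0.59330608 0.24585574 0.99609796]
0.28825799140515745 [ 0.69582844  0.11887712 -0.03039105] [0.97617277 0.37422751 0.72577019]
[ 0.55743433 -0.06211511  0.08622372] [-0.19102824  0.37233506 -0.55121687] 13.8917
```

View pics/w5.png

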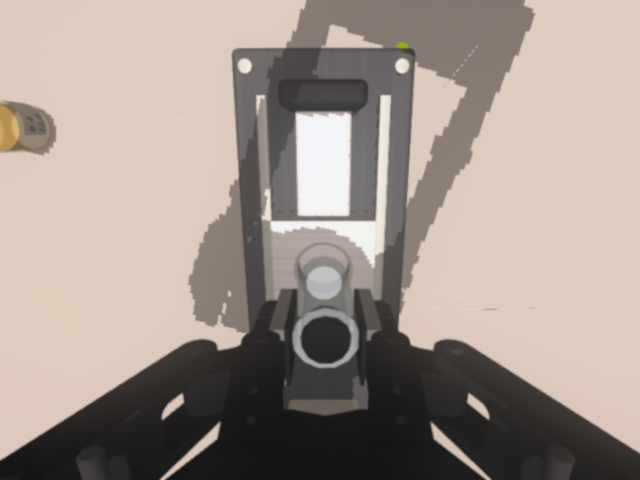

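The wrist view shows the held tube's bottom at (323,283) and the nest ring at about (323,269), so they line up sideways. Next I'll check the fore-aft alignment by projection and then insert.

```bash
python3 - <<'E'
from h import *
s=dict(np.load("w5.npz"))
print("nest proj",proj(s,P(NEST,z=.0345)),"ring extents", [proj(s,P(NEST,x=a,y=b,z=.0345)).round(1).tolist() for a,b in((-.0155,0),(.0155,0),(0,.0155),(0,-.0155))])
print("tube bottom",proj(s,P(NEST,z=.044)),[proj(s,P(NEST,x=a,z=.044)).round(1).tolist() for a in(-.013,.013)],"rim",proj(s,P(NEST,z=.104)))
g=s["pixels"][225:315,278:368]; cv2.imwrite("pics/w5c.png",cv2.resize(g,(540,540),interpolation=cv2.INTER_CUBIC)[:,:,::-1])
E
```

```text
nest proj [323.24426217 271.26572144] ring extents [[323.2, 244.6], [323.3, 296.7], [351.1, 271.2], [295.4, 271.3]]
tube bottom [323.15394781 277.78544611] [[323.1, 254.6], [323.2, 300.1]] rim [322.30368139 339.3330093 ]
```

View pics/w5c.png

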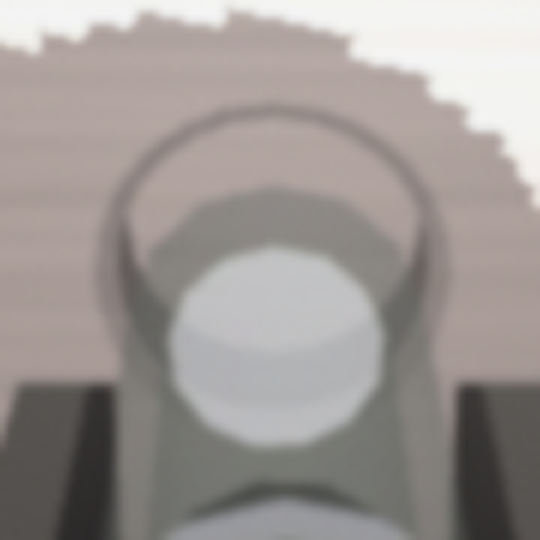

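The nest ring sits about 0.7 mm further forward than my estimate, and the tube about 0.5–0.9 mm further back. I'll shift about 1 mm in -x and lower under guard.

```bash
python3 - <<'E'
from h import *
dx=-.001
r.movel(P(NEST,x=dx,z=.078),vel=.05)
f0=monitor.read_ft_force()
hit=r.movel(P(NEST,x=dx,z=.058),vel=.03,guard=5)
p=monitor.read_position(); print(hit,p,monitor.read_ft_force()-f0,monitor.read_torque())
snap("wrist","w6")
print(monitor.read_clock())
E
```

```text
True [ 0.55575255 -0.06240263  0.0605108 ] [ 1.04835438 -1.41447478  4.65212743] [-0.10000928 -0.03949642  0.04087613]
14.8
```

The tube met the floor at TCP z 0.0605, against about 0.061 expected, so it is seated. I'll release, retreat and close the fingers in front of the push plate.

```bash
python3 - <<'E'
from h import *
dx=-.001
fingers.gripper_open()
r.movel(P(NEST,x=dx,z=.15),vel=.12)
PL=-.096
r.movel(P(NEST,x=PL-.04,z=.15),vel=.2)
s=snap("wrist","w7"); np.savez("w7.npz",**s)
fingers.clamp(grasp_force=40)
for k in ("tube","plug_top","push_plate"): print(k,[(np.round(d["xyz"],4).tolist(),round(d["conf"],2)) for d in look_for("wrist",k)][:2])
a=snap("scene"); print([(np.round(d["xyz"],4).tolist(),round(d["conf"],2)) for d in look_for("scene","tube")])
b=snap("top","t7"); print([(np.round(d["xyz"],4).tolist(),round(d["conf"],2)) for d in look_for("top","tube")])
cv2.imwrite("pics/c7.png",np.hstack([cv2.resize(a["pixels"][180:310,230:370],(400,371)),cv2.resize(b["pixels"][180:310,200:340],(400,371))])[:,:,::-1])
print(monitor.read_position(),monitor.read_clock())
E
```

```text
tube [([0.5448, -0.0656, 0.053], 0.63)]
plug_top []
push_plate [([0.5211, -0.0759, 0.0325], 0.96)]
[([0.5509, -0.0763, 0.0613], 0.85), ([0.6236, -0.0502, 0.1708], 0.33)]
[([0.5531, -0.0649, 0.077], 0.69)]
[ 0.42441979 -0.09315578  0.15002831] 18.3083
```

View pics/c7.png

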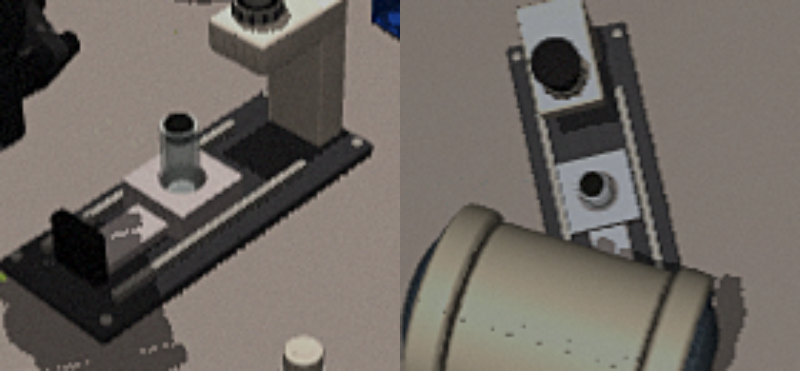

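The scene and top crops show the tube upright and down in the nest. Next is the push.

```bash
python3 - <<'E'
from h import *
X0=NEST-.136*ex
r.movel(P(X0,z=.034),vel=.1,guard=8)
f0=monitor.read_ft_force()
h=r.movel(P(AX,x=-.112,z=.034),vel=.04,guard=12)
def px(): return round(float((monitor.read_position()-AX)@ex),4)
print("A",h,px(),(monitor.read_ft_force()-f0).round(2))
h2=r.movel(P(AX,x=-.095,z=.034),vel=.02,guard=12)
r.dwell(.2)
print("B",h2,px(),(monitor.read_ft_force()-f0).round(2))
p=monitor.read_position(); 
r.movel((p-.04*ex).tolist(),vel=.1); p=monitor.read_position(); p[2]=.15; r.movel(p.tolist(),vel=.15)
a=snap("scene"); b=snap("top"); s=snap("wrist")
cv2.imwrite("pics/c8.png",np.hstack([cv2.resize(a["pixels"][130:310,230:370],(380,489)),cv2.resize(s["pixels"],(420,489))])[:,:,::-1])
print(monitor.read_clock())
E
```

```text
A False -0.1121 [-2.77  0.05 -0.07]
B True -0.1074 [-0.54 -1.12  1.53]
24.4333
```

View pics/c8.png

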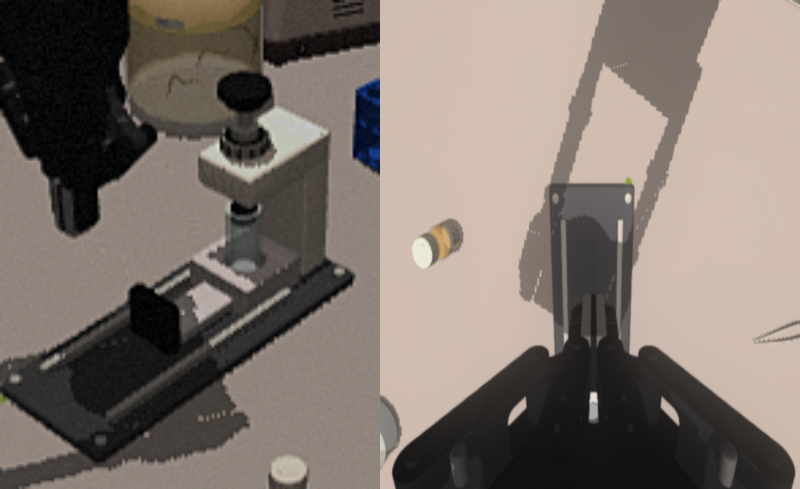

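The carriage stopped against its stop at press x = -0.1074, exactly where expected for home, and the tube is upright under the rod. Now the plunger.

```bash
python3 - <<'E'
from h import *
p=monitor.read_position(); p[2]=.23; r.movel(p.tolist(),vel=.2)
r.movel(P(AX,z=.23),vel=.2); r.movel(P(AX,z=.192),vel=.08,guard=6)
r.dwell(.2); f0=np.mean([monitor.read_ft_force() for _ in range(5)],0)
F=lambda: float(np.mean([(monitor.read_ft_force()-f0)[2] for _ in range(4)]))
h=r.movel(P(AX,z=.150),vel=.012,guard=14)
z=monitor.read_position()[2]; print("hit",h,z,F(),(monitor.read_ft_force()-f0).round(2),monitor.read_clock())
log=[]; held=0
zt=z
if h:
  for i in range(60):
    f=F()
    log.append((round(zt,5),round(f,1)))
    if 18<f<23:
        held+=1; r.dwell(.12)
        if held>=10: break
        continue
    held_step=-.0003 if f<12 else (-.00012 if f<=18 else .00012)
    zt+=held_step
    r.movel(P(AX,z=zt),vel=.01); r.dwell(.05)
print(log,held,monitor.read_position(),monitor.read_clock())
E
```

```text
hit True 0.16062036373983118 6.767304279098724 [-2.43  1.09  6.77] 29.2083
[(np.float64(0.16062), 6.8), (np.float64(0.16032), 5.9), (np.float64(0.16002), 5.1), (np.float64(0.15972), 6.6), (np.float64(0.15942), 5.1), (np.float64(0.15912), 6.8), (np.float64(0.15882), 6.7), (np.float64(0.15852), 5.9), (np.float64(0.15822), 7.6), (np.float64(0.15792), 8.6), (np.float64(0.15762), 9.5), (np.float64(0.15732), 10.2), (np.float64(0.15702), 11.3), (np.float64(0.15672), 12.4), (np.float64(0.1566), 12.4), (np.float64(0.15648), 12.6), (np.float64(0.15636), 13.2), (np.float64(0.15624), 13.0), (np.float64(0.15612), 14.4), (np.float64(0.156), 13.8), (np.float64(0.15588), 14.9), (np.float64(0.15576), 15.2), (np.float64(0.15564), 15.7), (np.float64(0.15552), 16.9), (np.float64(0.1554), 17.0), (np.float64(0.15528), 16.2), (np.float64(0.15516), 17.1), (np.float64(0.15504), 17.7), (np.float64(0.15492), 18.4), (np.float64(0.15492), 18.2), (np.float64(0.15492), 16.5), (np.float64(0.1548), 19.1), (np.float64(0.1548), 18.4), (np.float64(0.1548), 18.4), (np.float64(0.1548), 19.3), (np.float64(0.1548), 17.9), (np.float64(0.15468), 19.7), (np.float64(0.15468), 18.7), (np.float64(0.15468), 19.4), (np.float64(0.15468), 19.4)] 10 [ 0.62562115 -0.04651154  0.1598609 ] 39.375
```

The TCP stays near z 0.160 while the force climbs to about 19 N and holds there. That means the plunger is on its stop at roughly 25 mm of travel. I'll release gently and check.

```bash
python3 - <<'E'
from h import *
r.movel(P(AX,z=.195),vel=.04); print(monitor.read_ft_force())
r.movel(P(AX,z=.27),vel=.15); r.movel(P(AX,x=-.2,y=-.12,z=.30),vel=.25)
a=snap("scene"); b=snap("top")
print([(np.round(d["xyz"],4).tolist(),round(d["conf"],2)) for d in look_for("top","knob_top")])
cv2.imwrite("pics/c9.png",np.hstack([cv2.resize(a["pixels"][130:400,230:440],(400,514)),cv2.resize(b["pixels"][150:330,200:430],(400,514))])[:,:,::-1])
print(monitor.read_clock())
E
```

```text
[-0.25478877 -0.24696521 -0.62626372]
[([0.6258, -0.0471, 0.1768], 0.56)]
42.425
```

View pics/c9.png

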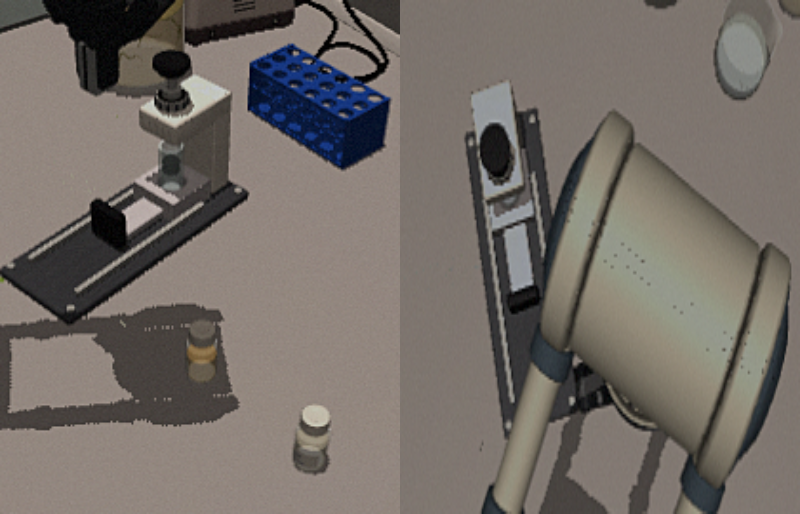

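The knob is back up at z 0.177, the plug sits deep in the tube, the carriage is home, and both vials are upright where they were. I'm handing it in.

```bash
python3 -c "
from station import r
print(r.job_done())"
```

```text
the job is handed in; nothing more can be done
None
```

The job is handed in at about 42 s: the tube is seated in the nest with the carriage home, the plunger was held on its stop at about 19 N and has sprung fully back up, and the two vials were not touched.

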